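Hold the blow-off box's exhaust gate at half

ROBOT

A 6-joint arm with a two-finger parallel gripper is mounted at the origin on the work surface; the furniture and walls round the work are solid. World frame = base frame: x ahead of the robot, y to its left, z up, the work surface at z = 0. Lengths are in m, angles in degrees, forces in N, time in s.
With the tool pointing down it reaches from about 0.275 to 0.775 m from the base axis. Payload 14.6 kg.
Tool frame: the origin (TCP) lies at the very end of the fingers, on their centre line; the grasp point (between the pads) lies 19 mm behind it; z points along the fingers, y is the line along which they close (so a half turn about z gives the same grasp; the last joint's range is limited). The gripper opens to 85 mm and grips with 20 to 120 N. Pads are 22 mm wide; open, the fingers measure 114 mm over their backs; the gripper's body (76 mm by 85 mm) begins 54 mm behind the grasp point. The pads swing forward as they close: fully open they stand 13 mm farther back than shut.
Start: joints at [-81.95, 15.075, -2.767, 72.158, 0, 81.102], TCP at [0.153, -0.502, 0.231] pointing down, gripper open.
Joint ranges: [-151.79, 151.79], [-50.71, 97.33], [-67.44, 78.34], [-121.81, 120.89], [-77.56, 73.72], [-180, 180]. Speed limits (degrees/s): [108.29, 108.29, 147.25, 159.86, 180, 180].

INTERFACE

Orientations are given as [roll, pitch, yaw] about the fixed x, y, z axes, in that order (R = Rz(yaw) Ry(pitch) Rx(roll)).
In Python, from cell import arm gives the robot as it stands.
- The arm moves only by the tool carry_out, never from a script. Its argument "motion" is a list of rows, each a list of 7 numbers: the shift along the tool's x, y, z in units of 30 mm (1.0 is 30 mm), then the turn, a rotation vector about the tool's x, y, z in units of 8 degrees (1.0 is 8 degrees), then the opening, from 0 (shut) to 1 (fully open). In form: [[x, y, z, rx, ry, rz, jaw], ...]. A call has 1 to 20 rows; each row is the pose to reach, as a shift and turn from the pose commanded when the call began, along the tool's axes at that moment; what a row does not reach only later rows make up. A row lasts 1/8 s, in which the tool goes at most 62.5 mm and 10.7 degrees, less where a joint would pass 70% of its speed; a pose out of reach is approached as far as the arm can. A call with a gripper value outside its range is refused whole. The fingers move at their own pace and stop on an object; the grip force is fixed at half the most. Time passes only in rows, so rows that repeat a pose let the fingers close. It gives the time, the measured TCP pose, the force, the opening and the grip force at its end, in the units of the state.
- arm.get_state(): the state, without advancing time (a new reading comes with each control period).
- arm.get_image(name): name is "side" or "top" or "wrist"; returns the picture (480x640x3 uint8, blue, green, red); there is no depth.
- arm.camera_params(name): a dict with "fovy" (degrees; the focal length in pixels is half the picture's height over the tangent of half this angle, whatever the lens; pixels are square), "cx", "cy" (the principal point, pixels), "rvec" (rotation vector, rad) and "tvec" (3), from world to camera coordinates, as OpenCV has them; the wrist camera has in their place "T_tool_cam" (4x4, takes a point from camera to tool coordinates, whose origin is the TCP and whose axes are the flange's). Camera axes: x right, y down, z forward; pixel columns grow to the right and rows downward; lengths in m; the calibration is good to about 2 mm. A picture is of the moment at which its call begins: read the wrist's pose just before it. camera_params takes no time and is no camera call.
- arm.finish_job(): hands the job in; it is judged then, once.
Trained networks look in the newest picture that a camera, given by its name, has taken for a name from the list of things; names that differ only in an ending like _2 or _b are one class to them, and where a whole thing is asked for, a point or a joint stands for the part that bears it (a point fixed in the world has none). Each returns a list of dicts, best first, with "score" (0 to 1); they miss things now and then, are a little off and sometimes report something else, mostly with a low value. They report only what shows in the picture. A call takes as long as a camera call. They do not tell look-alikes from the thing itself.
- arm.regions_of(camera, query): "mask" (480x640 bool, what is visible of it) and "pixel" ([column, row] in pixels, amid what is visible of it).
The state is a dict: "clock": time; "joint_pos": joint angles; "joint_velocities": joint speeds; "effort": joint torques, N m; "tcp_pos": TCP position; "orientation": TCP orientation; "contact_force": force on the tool from outside, world axes, zero at the start; "moment": the same for the moment, N m; "gripper_width": finger opening in m; "gripper_force": force on a finger pad.
Only numpy, scipy, OpenCV 4.12 (cv2) and the standard library are available. Lean on these libraries where they do the work, as an engineer would, in place of code of your own. Each camera call takes 0.05 s, during which the arm holds its last target. There are 200 camera calls.

TASK

A bearing lies in the blue blow-off box, ready to be blown clean. Lower the box's hinged lid gently until it is fully closed over the bearing; then, with the lid shut, slide the sprung exhaust gate beside it by its red tab away from its shut end to half travel, where its red pointer meets the yellow mark, and finish with the fingers still holding it there, because it springs shut when let go. Leave everything else on the bench where it is.

Things in the scene. Friction and masses are not known exactly. Their poses are not given: they have to be found in the camera images.
- blow_box: blue steel box fixed to the bench, 160 (x) x 280 (y) x 85 mm high. Origin on the bench under it; x from the front (brass air inlet, 32 mm proud at y 125, z 45) to the back (lid hinge), y left, z up. Left part, y 0 to 150: open chamber, walls and floor 6 mm. Right part, y -130 to 0: exhaust duct; its grey deck at z 85 carries the gate, rails 7 mm high (y -100, -29), spring tube 12 mm high (y -115)
- lid (a joint): lid angle in rad: 0 = fully closed, grows as it opens upward (stop at 1.4). Stiff friction hinge along the box's y at the back: the lid stays at any angle and closes under about 1 to 3 N pressed down at its lip. Flat lid, 150 mm wide, 8 mm thick, grey frame with clear window, 166 mm from hinge to front edge, plus the lip
- lid_hinge (a point): point on the lid's hinge axis, half way along it, level with the underside of the lid: at box x 83, y 75, z 85 mm
- lid_lip (a point): on the top face of the black lip (60 mm wide, 8 mm thick, 16 mm long) in the middle of the lid's front edge, 170 mm from the hinge axis along the lid and 8 mm above the lid's underside; moves with the lid. The lip ends 12 mm further forward
- gate (a joint): travel of the gate in m: 0 = shut (where its spring holds it), 0.060 = fully open, half travel = 0.030. It slides toward the back of the box (box +x). Spring force about 4 N at the start, 10 N at half, 16 N at full travel
- gate_tab (a point): on the gate's red upright tab, 20 mm above the grey deck; moves with the gate; at box x -30, y -65 when shut. The tab is 12 mm thick along the slide (box x), 28 mm wide across it, and stands 5 to 41 mm above the deck, on a flat aluminium plate 70 x 64 mm whose top is 5 mm above the deck. A red pointer on the plate runs along three deck marks: black shut, yellow half, black full
- half_mark (a point): fixed point where the point gate_tab is when the gate is at exactly half travel (box x 0, y -65, z 105 mm)
- bearing: steel ball bearing lying flat on the chamber's floor, 52 mm across, 14 mm high, origin under its centre; stays there
- oil_filter: bystander: blue spin-on oil filter standing at the back right, 70 mm across, 89 mm high, origin under its centre
- grease_tin: bystander: tin with a blue label at the back left, 75 mm across, 58 mm high, origin under its centre
- brake_cleaner: bystander: red and white aerosol can standing at the left edge of the bench, 58 mm across, 212 mm high, origin under its centre
Mind the look-alikes: they are no part of the job. What is shaped like the bearing but brown or orange is not meant.

How it is judged:
By the outcome, as a careful person would: the job done as asked, in the order asked, and still so for the second after the job is handed in, while the arm keeps its last pose, push and grip.
It also fails if it takes over 45 s, if anything falls off the work surface, if the arm or the gripper's body presses on something with over 40 N, if the wrist force passes 120 N, or if a joint passes its speed limit or range.

## Working session

There is one attempt and no reset: what is moved stays moved. The work goes in short steps, Python scripts to look and compute and a tool call to move; the robot and the scene stay as the last step left them, time stands still between calls to the robot, and variables do not carry over. Pictures are saved under pics/ and viewed, at most 10 in all, crops included, and the job is handed in when it is done.

Besides the shell and the picture viewer there is one more tool, called after "Call:" as name([rows], argument=value, ...), one row to a line, values as JSON. carry_out: Moves the arm, as the interface text tells. Its arguments: {"type":"object","properties":{"motion":{"type":"array","items":{"type":"array","items":{"type":"number"}}}},"required":["motion"]}

```bash
mkdir -p pics; cat > h.py <<'E'
import numpy as np, cv2
from cell import arm
def cam(n):
    p=arm.camera_params(n); f=240/np.tan(np.radians(p['fovy'])/2)
    K=np.array([[f,0,p['cx']],[0,f,p['cy']],[0,0,1.]])
    return p,K
def proj(n,P):
    p,K=cam(n); return cv2.projectPoints(np.array(P,float).reshape(-1,1,3),np.array(p['rvec'],float),np.array(p['tvec'],float),K,None)[0].reshape(-1,2)
def ray(n,px,z):
    p,K=cam(n); R=cv2.Rodrigues(np.array(p['rvec'],float))[0]; t=np.array(p['tvec'],float).ravel()
    c=-R.T@t; d=R.T@np.linalg.inv(K)@np.array([*px,1.]); return c+d*(z-c[2])/d[2]
E
python3 - <<'E'
from h import *
for n in ('side','top'):
    cv2.imwrite(f'pics/{n}0.png',arm.get_image(n)); p,K=cam(n); print(n,p)
    for q in ('blow_box','lid','lid_lip','gate','gate_tab','bearing'):
        for r in arm.regions_of(n,q)[:2]:
            print(q,round(r['score'],2),r['pixel'],r['mask'].sum())
print(arm.get_state())
E
```

```text
side {'fovy': 55.659337340150984, 'cx': 324.26407774718626, 'cy': 241.84471776500806, 'rvec': array([ 2.30302584, -0.93981665,  0.33400914]), 'tvec': array([-0.41732185,  0.38787596,  0.65347288])}
lid 0.62 [342.5, 245.7] 4456
lid_lip 0.83 [346.7, 244.2] 4429
gate 0.61 [375.9, 334.2] 1877
bearing 0.84 [326.0, 285.4] 499
bearing 0.82 [240.7, 275.2] 551
top {'fovy': 48.70453705490563, 'cx': 311.44691480727226, 'cy': 239.6671946262816, 'rvec': array([ 2.16301522, -2.21302938,  0.09713972]), 'tvec': array([0.02809036, 0.59836877, 1.27501031])}
blow_box 0.82 [364.7, 247.4] 8669
lid 0.72 [337.9, 241.6] 4258
lid 0.26 [422.7, 185.6] 887
lid_lip 0.9 [336.9, 237.3] 4161
gate 0.56 [394.4, 270.0] 812
gate_tab 0.8 [397.1, 271.6] 915
bearing 0.73 [278.0, 295.0] 377
bearing 0.6 [277.3, 260.7] 338
{'clock': 0.7, 'joint_pos': array([-8.19518333e+01,  1.50735400e+01, -2.76729845e+00,  7.21593834e+01,
       -6.66949982e-04,  8.11005790e+01]), 'joint_velocities': array([ 0.00394327,  0.04831202,  0.06876051,  0.06411627,  0.03867273,
       -0.03797705]), 'effort': array([-2.57053391e-03, -6.37318540e+01,  3.84732413e+01,  1.07538268e-03,
       -3.38425043e-04, -3.83144780e-06]), 'tcp_pos': array([ 0.15301463, -0.50220061,  0.23128771]), 'orientation': array([-1.79999678e+02,  6.24609260e-04,  1.69475877e+01]), 'contact_force': array([ 0.19148602, -0.36866108, -0.58986535]), 'moment': array([-0.02069782, -0.0255746 , -0.03020667]), 'gripper_force': 0.0, 'gripper_width': 0.08533919219841896}
```

View pics/top0.png

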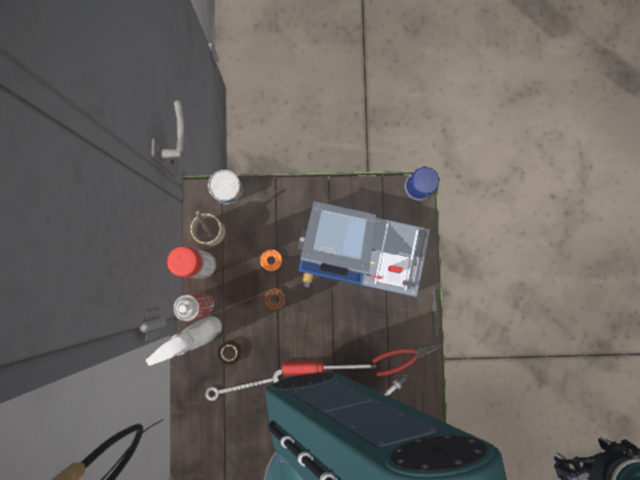

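View pics/side0.png

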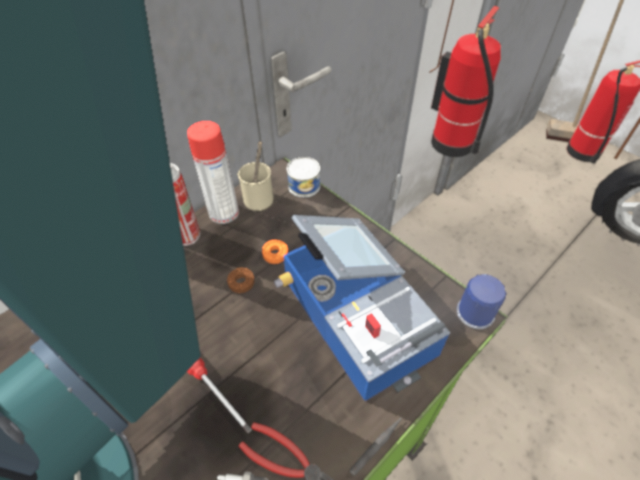

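The top view shows the blue box around (365,248), the red tab at (396,269) and the lid partly open. The side view shows the tab at (373,325), the lip at (312,246) and the bearing at (322,288). I'll zoom in to pick points.

```bash
python3 - <<'E'
import cv2
a=cv2.imread('pics/top0.png')[190:310,285:445]; b=cv2.imread('pics/side0.png')[200:410,260:460]
cv2.imwrite('pics/tc.png',cv2.resize(a,None,fx=5,fy=5,interpolation=cv2.INTER_CUBIC))
cv2.imwrite('pics/sc.png',cv2.resize(b,(571,600),interpolation=cv2.INTER_CUBIC))
E
```

```text
(no output)
```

View pics/tc.png

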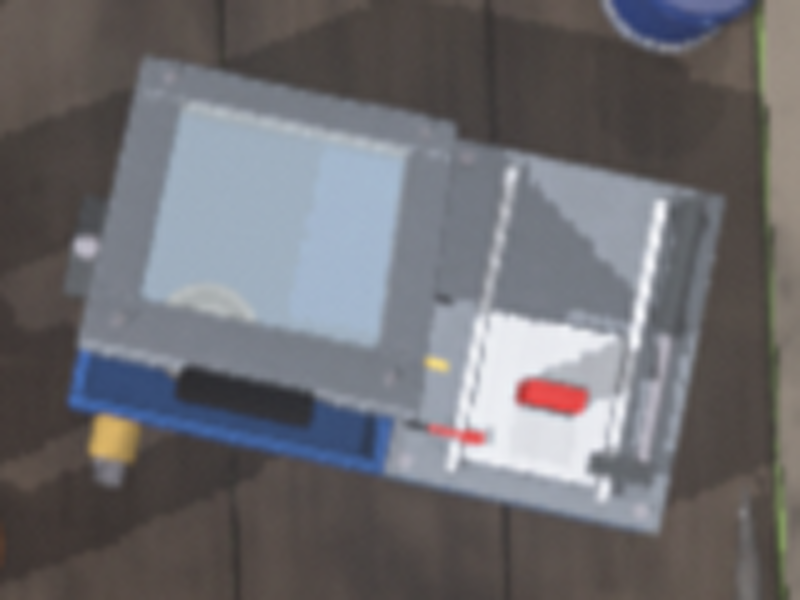

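View pics/sc.png

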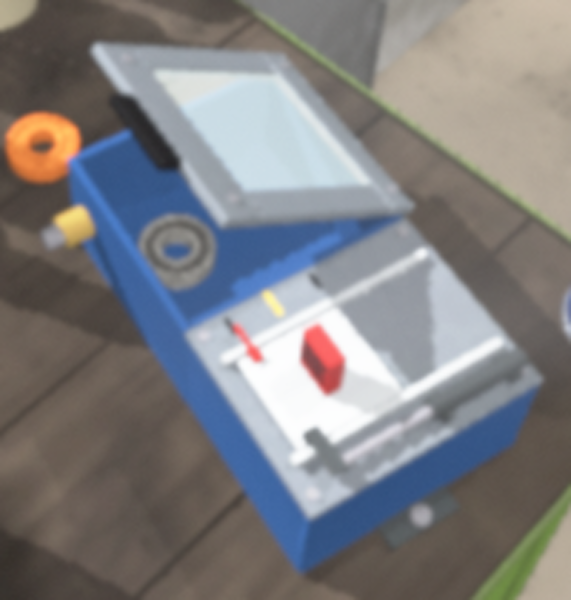

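```bash
cat > fit.py <<'E'
from h import *
from scipy.optimize import least_squares
T=lambda u,v:(285+u/5,190+v/5); S=lambda u,v:(260+u*.35,200+v*.35)
obs=[('top',(-80,-130,85),T(660,533)),('side',(-80,-130,85),S(310,518)),('top',(80,-130,85),T(722,197)),('side',(80,-130,85),S(541,380)),
('top',(-80,150,85),T(70,408)),('side',(-80,150,85),S(72,160)),('top',(-80,0,85),T(385,472)),('side',(-80,0,85),S(187,330)),('side',(-80,-130,0),S(302,573)),
('top',(-30,-65,126),T(552,393)),
('top',('L',166,150,8),T(80,345)),('top',('L',166,0,8),T(425,415)),('side',('L',166,150,8),S(93,43)),('side',('L',166,0,8),S(222,223)),
('top',('L',0,0,8),T(456,124)),('top',('L',0,150,8),T(145,57)),('side',('L',0,0,8),S(412,208))]
def lidp(a,L,y,h): return np.array([83-L*np.cos(a)+h*np.sin(a),y,85+L*np.sin(a)+h*np.cos(a)])
def w(q,P):
    c,s=np.cos(q[2]),np.sin(q[2]); P=np.array(P)/1000
    return np.array([q[0]+c*P[0]-s*P[1],q[1]+s*P[0]+c*P[1],P[2]])
def model(q): return [proj(n,w(q,lidp(q[3],*P[1:]) if P[0]=='L' else P))[0]-np.array(o) for n,P,o in obs]
if __name__=='__main__':
    p0=ray('top',T(400,300),.085)
    r=least_squares(lambda q:np.ravel(model(q)),[p0[0],p0[1],0,.5],loss='soft_l1')
    q=r.x;print(q,np.degrees(q[2:]));print(np.round(model(q),1).tolist()); np.save('q.npy',q)
    for nm,P in (('tab',(-30,-65,105)),('half',(0,-65,105)),('lip',lidp(q[3],170,75,8)),('lipclosed',lidp(0,170,75,8)),('hinge',(83,75,85))): print(nm,w(q,P).round(4))
E
python3 fit.py
```

```text
[ 0.56481837 -0.11773176 -0.23312588  0.55449856] [-13.35712886  31.77042701]
[[-0.2, -0.2], [0.1, 0.3], [0.6, -0.3], [0.4, -0.6], [-0.4, -0.5], [-2.8, -0.4], [-0.1, 0.2], [-1.1, 1.3], [-0.9, 1.2], [1.2, 0.4], [-0.4, -0.6], [-1.0, 0.0], [-0.5, 0.7], [1.2, -0.1], [0.4, -0.6], [-0.4, -0.6], [0.8, -0.6]]
tab [ 0.5206 -0.174   0.105 ]
half [ 0.5498 -0.181   0.105 ]
lip [ 0.5264 -0.0315  0.1813]
lipclosed [ 0.4975 -0.0247  0.093 ]
hinge [ 0.6629 -0.0639  0.085 ]
```

```bash
cat > rel.py <<'E'
from fit import *
from scipy.spatial.transform import Rotation as Ro
q=np.load('q.npy')
def rel(p,yaw,pc=None,oc=None):
    s=arm.get_state(); pc=s['tcp_pos'] if pc is None else pc; oc=s['orientation'] if oc is None else oc
    R=Ro.from_euler('xyz',oc,degrees=True); Rt=Ro.from_euler('xyz',[180,0,yaw],degrees=True)
    return np.r_[R.inv().apply(np.array(p)-pc)/.03,(R.inv()*Rt).as_rotvec(degrees=True)/8].round(2).tolist()
Y=90+np.degrees(q[2])
E
python3 - <<'E'
from rel import *
A=w(q,lidp(q[3],160,75,8))+[0,0,.04]
print(Y,A,rel(A,Y))
for a in np.linspace(q[3],0,9): print(round(a,2),rel(w(q,lidp(a,160,75,8)),Y,A,[180,0,Y])[:3])
E
```

```text
76.64287113931478 [ 0.53465114 -0.03348353  0.21604405] [16.72, -11.24, 0.51, -0.0, 0.0, -7.46]
0.55 [0.0, -0.0, 1.33]
0.49 [0.0, -0.2, 1.64]
0.42 [-0.0, -0.38, 1.97]
0.35 [-0.0, -0.53, 2.31]
0.28 [-0.0, -0.66, 2.65]
0.21 [0.0, -0.77, 3.01]
0.14 [-0.0, -0.85, 3.37]
0.07 [-0.0, -0.91, 3.73]
0.0 [-0.0, -0.94, 4.1]
```

Call:
carry_out([
  [1.0, -0.7, 0, 0, 0, -0.5, 0],
  [2.5, -1.7, 0, 0, 0, -1.2, 0],
  [4.2, -2.8, 0, 0, 0, -1.9, 0],
  [5.9, -4.0, 0, 0, 0, -2.6, 0],
  [7.6, -5.1, 0, 0, 0, -3.4, 0],
  [9.3, -6.2, 0, 0, 0, -4.1, 0],
  [11.0, -7.4, 0, 0, 0, -4.9, 0],
  [12.7, -8.5, 0.1, 0, 0, -5.6, 0],
  [14.2, -9.6, 0.2, 0, 0, -6.3, 0],
  [15.5, -10.4, 0.35, 0, 0, -6.9, 0],
  [16.3, -11.0, 0.45, 0, 0, -7.3, 0],
  [16.72, -11.24, 0.51, 0, 0, -7.46, 0],
  [16.72, -11.24, 0.51, 0, 0, -7.46, 0],
  [16.72, -11.24, 0.51, 0, 0, -7.46, 0],
])

```text
clock: 2.45
tcp_pos: [0.5341, -0.0343, 0.2161]
orientation: [-180.0, 0.0, 76.5]
contact_force: [0.0, 0.5, -0.3]
gripper_width: -0.0
gripper_force: 0.0
```

```bash
python3 - <<'E'
from rel import *
A=w(q,lidp(q[3],160,75,8))+[0,0,.04]
print(rel(A,Y), arm.get_state()['contact_force'])
E
```

```text
[0.03, 0.01, 0.0, -0.0, 0.0, -0.01] [ 0.00581695  0.48209179 -0.30082596]
```

Call:
carry_out([
  [0, 0, 0.4, 0, 0, 0, 0],
  [0, 0, 0.8, 0, 0, 0, 0],
  [0, 0, 1.1, 0, 0, 0, 0],
  [0, 0, 1.33, 0, 0, 0, 0],
  [0, -0.1, 1.48, 0, 0, 0, 0],
  [0, -0.2, 1.64, 0, 0, 0, 0],
  [0, -0.29, 1.8, 0, 0, 0, 0],
  [0, -0.38, 1.97, 0, 0, 0, 0],
  [0, -0.46, 2.14, 0, 0, 0, 0],
  [0, -0.53, 2.31, 0, 0, 0, 0],
  [0, -0.6, 2.48, 0, 0, 0, 0],
  [0, -0.66, 2.65, 0, 0, 0, 0],
  [0, -0.72, 2.83, 0, 0, 0, 0],
  [0, -0.77, 3.01, 0, 0, 0, 0],
  [0, -0.81, 3.19, 0, 0, 0, 0],
  [0, -0.85, 3.37, 0, 0, 0, 0],
  [0, -0.88, 3.55, 0, 0, 0, 0],
  [0, -0.91, 3.73, 0, 0, 0, 0],
  [0, -0.93, 3.85, 0, 0, 0, 0],
  [0, -0.93, 3.85, 0, 0, 0, 0],
])

```text
clock: 4.95
tcp_pos: [0.507, -0.0269, 0.1002]
orientation: [-180.0, 0.0, 76.6]
contact_force: [0.6, -0.6, 0.1]
gripper_width: 0.0002
gripper_force: 0.0
```

```bash
python3 - <<'E'
from rel import *
b=arm.get_image('side')[200:410,260:460]
cv2.imwrite('pics/s2.png',cv2.resize(b,(571,600),interpolation=cv2.INTER_CUBIC))
print(rel(w(q,lidp(0,160,75,8)),Y),arm.get_state()['contact_force'])
E
```

```text
[-0.0, 0.0, 0.25, -0.0, 0.0, -0.0] [ 0.22338187 -0.24000887  0.52586095]
```

View pics/s2.png

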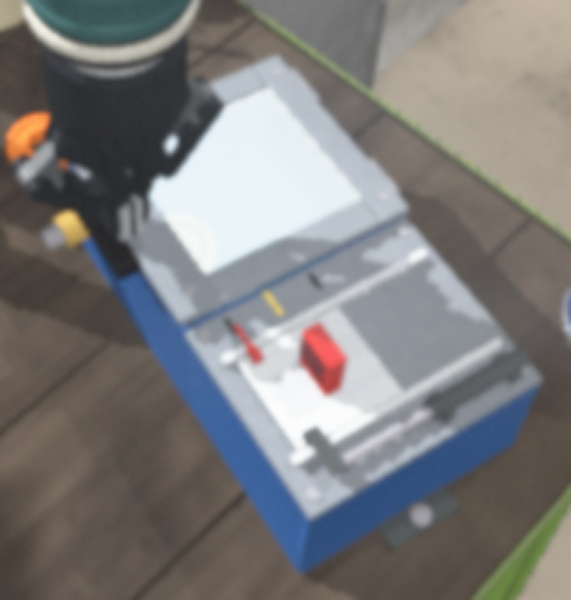

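The lid is nearly down: its front-right corner is at crop (190,325). I'll press slowly until the force rises.

Call:
carry_out([
  [0, 0, 0.06, 0, 0, 0, 0],
  [0, 0, 0.12, 0, 0, 0, 0],
  [0, 0, 0.18, 0, 0, 0, 0],
  [0, 0, 0.22, 0, 0, 0, 0],
  [0, 0, 0.26, 0, 0, 0, 0],
  [0, 0, 0.26, 0, 0, 0, 0],
])

```text
clock: 5.75
tcp_pos: [0.5074, -0.027, 0.0929]
orientation: [180.0, 0.0, 76.6]
contact_force: [-2.4, 0.5, 7.4]
gripper_width: 0.0002
gripper_force: 3.5
```

Call:
carry_out([
  [0, 0, 0.03, 0, 0, 0, 0],
  [0, 0, 0.03, 0, 0, 0, 0],
])

```text
clock: 6.0
tcp_pos: [0.5075, -0.027, 0.0928]
orientation: [179.9, 0.0, 76.6]
contact_force: [-6.0, 1.3, 19.3]
gripper_width: 0.0002
gripper_force: 10.0
```

The force climbs at a hard stop, so the lid is closed. Next I lift and work out the tab approach.

Call:
carry_out([
  [0, 0, -0.3, 0, 0, 0, 0],
  [0, 0, -1.0, 0, 0, 0, 0],
  [0, 0, -2.0, 0, 0, 0, 0.4],
  [0, 0, -2.5, 0, 0, 0, 1],
  [0, 0, -2.5, 0, 0, 0, 1],
])

```text
clock: 6.62
tcp_pos: [0.5081, -0.0271, 0.1676]
orientation: [179.9, -0.0, 76.6]
contact_force: [0.3, 0.5, 0.4]
gripper_width: 0.0543
gripper_force: 0.0
```

```bash
python3 - <<'E'
from rel import *
b=arm.get_image('side')[200:410,260:460]
cv2.imwrite('pics/s3.png',cv2.resize(b,(571,600),interpolation=cv2.INTER_CUBIC))
print(rel(w(q,(-30,-65,97)),Y),arm.get_state()['contact_force'])
# red tab top in both views vs model
a=arm.get_image('top')
for n in ('top','side'): print(n,proj(n,[w(q,(-30,-65,126)),w(q,(0,-65,126))]).round(1).tolist())
hsv=cv2.cvtColor(a,cv2.COLOR_BGR2HSV); m=((hsv[...,0]<8)|(hsv[...,0]>172))&(hsv[...,1]>150)&(hsv[...,2]>150)
m[:, :388]=0;m[:250]=0;m[300:]=0; ys,xs=np.nonzero(m); print(xs.mean() if len(xs) else None,ys.mean() if len(ys) else None,len(xs))
E
```

```text
[-4.67, 1.55, 2.33, 0.0, 0.0, -0.0] [-0.11968327 -0.03761109  0.10683595]
top [[396.6, 269.0], [399.2, 255.9]]
side [[373.4, 320.4], [389.0, 311.8]]
399.6666666666667 269.44444444444446 9
```

View pics/s3.png

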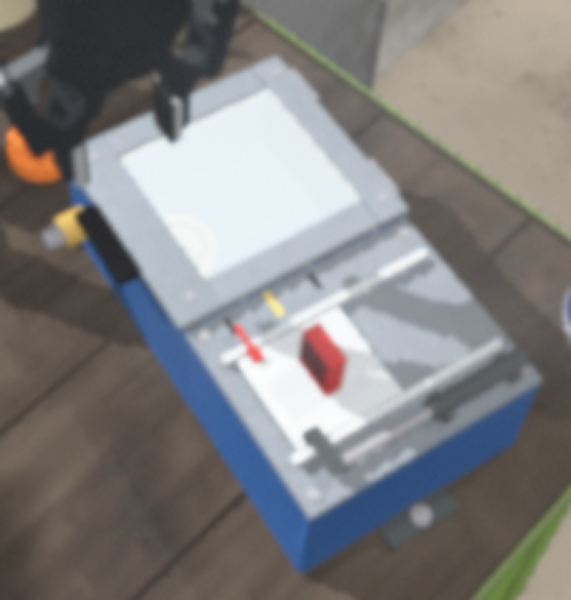

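The lid is flush, the gate is still shut, and the tab top at crop (324,344) matches the model exactly. I'll go to the tab and grip it.

Call:
carry_out([
  [-0.7, 0.2, 0, 0, 0, 0, 0.6],
  [-2.0, 0.7, 0, 0, 0, 0, 0.6],
  [-3.3, 1.1, 0, 0, 0, 0, 0.6],
  [-4.3, 1.45, 0, 0, 0, 0, 0.6],
  [-4.67, 1.55, 0, 0, 0, 0, 0.6],
  [-4.67, 1.55, 0.5, 0, 0, 0, 0.6],
  [-4.67, 1.55, 1.2, 0, 0, 0, 0.6],
  [-4.67, 1.55, 1.9, 0, 0, 0, 0.6],
  [-4.67, 1.55, 2.33, 0, 0, 0, 0.6],
  [-4.67, 1.55, 2.33, 0, 0, 0, 0.6],
  [-4.67, 1.55, 2.33, 0, 0, 0, 0.4],
  [-4.67, 1.55, 2.33, 0, 0, 0, 0.25],
  [-4.67, 1.55, 2.33, 0, 0, 0, 0],
  [-4.67, 1.55, 2.33, 0, 0, 0, 0],
  [-4.67, 1.55, 2.33, 0, 0, 0, 0],
  [-4.67, 1.55, 2.33, 0, 0, 0, 0],
])

```text
clock: 8.72
tcp_pos: [0.521, -0.1743, 0.0976]
orientation: [179.9, 0.0, 76.6]
contact_force: [3.2, 1.1, 6.1]
gripper_width: 0.0113
gripper_force: 59.5
```

```bash
python3 - <<'E'
from rel import *
b=arm.get_image('side')[200:410,260:460]
cv2.imwrite('pics/s4.png',cv2.resize(b,(571,600),interpolation=cv2.INTER_CUBIC))
cv2.imwrite('pics/s4raw.png',arm.get_image('side'))
print(rel(w(q,(0,-65,97)),Y),arm.get_state()['contact_force'])
E
```

```text
[0.01, 0.98, 0.02, 0.01, 0.0, -0.0] [3.24532721 0.5508504  6.17646897]
```

View pics/s4.png

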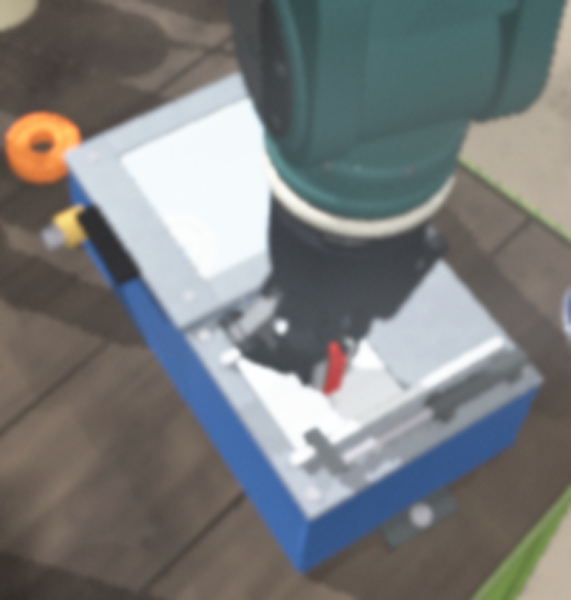

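The tab is gripped at the shut stop (width 11.3 mm, 59 N). Now I slide it 30 mm along tool +y.

Call:
carry_out([
  [0, 0.05, 0, 0, 0, 0, 0],
  [0, 0.15, 0, 0, 0, 0, 0],
  [0, 0.3, 0, 0, 0, 0, 0],
  [0, 0.45, 0, 0, 0, 0, 0],
  [0, 0.6, 0, 0, 0, 0, 0],
  [0, 0.75, 0, 0, 0, 0, 0],
  [0, 0.88, 0, 0, 0, 0, 0],
  [0, 0.96, 0, 0, 0, 0, 0],
  [0, 1.0, 0, 0, 0, 0, 0],
  [0, 1.0, 0, 0, 0, 0, 0],
  [0, 1.0, 0, 0, 0, 0, 0],
])

```text
clock: 10.2
tcp_pos: [0.5484, -0.1809, 0.0975]
orientation: [-179.9, 0.0, 76.6]
contact_force: [-9.7, 1.4, 15.4]
gripper_width: 0.011
gripper_force: 60.9
```

```bash
python3 - <<'E'
from rel import *
img=arm.get_image('side'); wr=arm.get_image('wrist'); tp=arm.get_image('top')
b=cv2.resize(img[200:410,260:460],(571,600),interpolation=cv2.INTER_CUBIC)
cv2.imwrite('pics/s5.png',b)
cv2.imwrite('pics/w5.png',np.hstack([cv2.resize(wr,(400,300)),cv2.resize(tp[215:305,345:445],(333,300),interpolation=cv2.INTER_CUBIC)]))
s=arm.get_state(); print(rel(w(q,(0,-65,97)),Y),s['contact_force'],s['tcp_pos'],s['gripper_width'])
old=cv2.imread('pics/s4raw.png')
# back edge-right corner of plate: box(-?); compare pixel prediction for plate travel
print(proj('side',[w(q,(-30,-97,90)),w(q,(0,-97,90)),w(q,(5,-97,90))]).round(1).tolist())
E
```

```text
[0.01, 0.05, 0.02, -0.01, 0.0, -0.0] [-8.74471295  2.07124177 15.08990973] [ 0.54834575 -0.1808564   0.09753179] 0.010614779530311806
[[383.1, 347.1], [398.4, 338.2], [400.9, 336.8]]
```

View pics/s5.png

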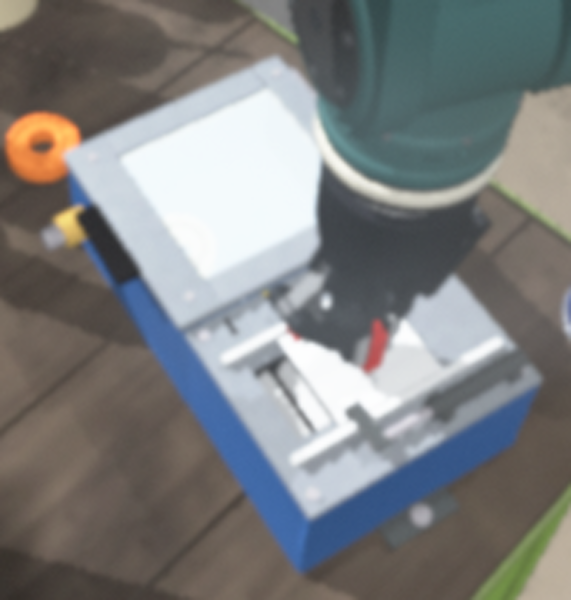

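View pics/w5.png

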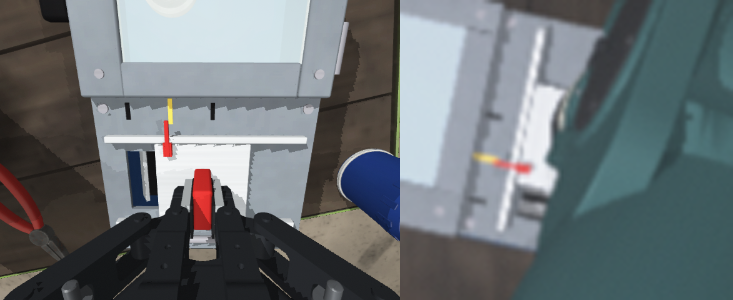

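The wrist view shows the pointer at column 167, the yellow mark at 170 and the black marks at 128 and 212. It is about 1.8 mm short, which agrees with the measured 28.1 mm of travel.

Call:
carry_out([
  [0, 0.03, 0, 0, 0, 0, 0],
  [0, 0.06, 0, 0, 0, 0, 0],
  [0, 0.06, 0, 0, 0, 0, 0],
  [0, 0.06, 0, 0, 0, 0, 0],
])

```text
clock: 10.85
tcp_pos: [0.55, -0.1812, 0.0975]
orientation: [-179.9, 0.0, 76.6]
contact_force: [-9.5, 1.7, 15.2]
gripper_width: 0.011
gripper_force: 61.0
```

```bash
python3 - <<'E'
from rel import *
s=arm.get_state(); wr=arm.get_image('wrist')
cv2.imwrite('pics/w6.png',cv2.resize(wr[140:260,180:370],(760,480),interpolation=cv2.INTER_CUBIC))
print(rel(w(q,(0,-65,97)),Y),s['contact_force'],s['tcp_pos'],s['gripper_width'])
# predict wrist pixels of marks (deck) and pointer base height
p=arm.camera_params('wrist'); Tc=np.array(p['T_tool_cam']); _,K=cam('wrist') 
Tw=np.eye(4); Tw[:3,:3]=Ro.from_euler('xyz',s['orientation'],degrees=True).as_matrix(); Tw[:3,3]=s['tcp_pos']
M=np.linalg.inv(Tw@Tc)
for z in (85,90):
  for x in (-30,0,30):
    c=M@np.r_[w(q,(x,-18,z)),1]; print(z,x,(K@c[:3]/c[2])[:2].round(1))
E
```

```text
[0.01, -0.01, 0.02, -0.01, 0.0, -0.0] [-9.51816414  1.73732852 15.24308599] [ 0.55001621 -0.18124218  0.09754619] 0.01104525797345267
85 -30 [255.5 196.7]
85 0 [321.6 196.7]
85 30 [387.7 196.7]
90 -30 [253.4 199. ]
90 0 [321.5 199. ]
90 30 [389.6 199. ]
```

View pics/w6.png

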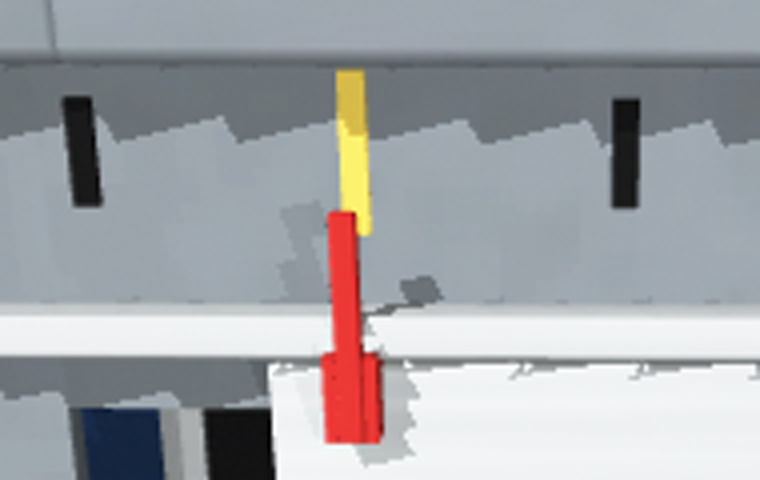

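The pointer is at crop column 342 and the yellow mark at 356. After allowing for the raised pointer's parallax (about 11 px), it is roughly 0.4 mm short, so I'll make a small nudge.

Call:
carry_out([
  [0, 0.015, 0, 0, 0, 0, 0],
  [0, 0.015, 0, 0, 0, 0, 0],
  [0, 0.015, 0, 0, 0, 0, 0],
])

```text
clock: 11.28
tcp_pos: [0.5504, -0.1814, 0.0975]
orientation: [-179.9, 0.0, 76.6]
contact_force: [-9.9, 2.1, 15.3]
gripper_width: 0.0112
gripper_force: 61.0
```

```bash
python3 -c "
from cell import arm
s=arm.get_state();print(s['tcp_pos'],s['gripper_force'],s['contact_force']);print(arm.finish_job())"
```

```text
[ 0.55042407 -0.18135507  0.09754157] 61.00269019603729 [-9.91651336  2.08934625 15.34806479]
the job is handed in; nothing more can be done
None
```

The job is handed in at about 11 s: the lid is fully closed over the bearing, and the fingers still hold the gate at half travel, with the pointer within about 0.5 mm of the yellow mark by my measurement.

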